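# Find the jig plate's rocking corner and set its shim

### The arm

A 6-joint arm with a two-finger parallel gripper is mounted at the origin on the work surface. World frame = base frame: x ahead of the robot, y to its left, z up, the work surface at z = 0. Lengths are in m, angles in degrees, forces in N, time in s.
With the tool pointing down it reaches from about 0.4 to 0.825 m from the base axis. Payload 7 kg.
Tool frame: the origin (TCP) lies midway between the tips of the shut fingers; the grasp point (between the pads) lies 19 mm behind it; z points along the fingers, y is the line along which they close (so a half turn about z gives the same grasp; the last joint's range is limited). The gripper opens to 88 mm and grips with 3 to 60 N. Pads are 19 mm wide; open, the fingers measure 130 mm over their backs; the gripper's body (78 mm by 193 mm) begins 47 mm behind the grasp point.
Start: joints at [90.361, 20.546, 0.682, 0, -70.136, -16.507], TCP at [0.188, 0.648, 0.227] pointing down, gripper open.
Joint ranges: [-176.03, 176.03], [-82.01, 121.73], [-58.28, 71.71], [-173.87, 95.51], [-174.79, -0.11], [-173.66, 173.66]. Speed limits (degrees/s): [136.94, 136.94, 172.46, 180, 180, 180].

### API

Orientations are given as [roll, pitch, yaw] about the fixed x, y, z axes, in that order (R = Rz(yaw) Ry(pitch) Rx(roll)).
In Python, from plant import ctrl gives the robot as it stands. The module is installed in compiled form; this text tells all that it offers.
- The arm moves only by the tool play_rows, never from a script. Its argument "commands" is a list that holds one entry, the list of rows, each a list of 7 numbers: the turn, a rotation vector about the tool's x, y, z in rad, then the shift along the tool's x, y, z in cm, then the finger opening in cm, from 0 to 8.76. In form: [[[ax, ay, az, x, y, z, grip], ...]]. A call has 1 to 8 rows; each row is the pose to reach, as a shift and turn from the pose commanded when the call began, along the tool's axes at that moment; what a row does not reach only later rows make up. A row lasts 1/12 s, in which the tool goes at most 41.7 mm and 7.16 degrees, less where a joint would pass 70% of its speed; a pose out of reach is approached as far as the arm can. A call with a gripper value outside its range is refused whole. The fingers move at their own pace and stop on an object; the grip force is fixed at half the most. Time passes only in rows, so rows that repeat a pose let the fingers close. It gives the time, the measured TCP pose, the force, the opening and the grip force at its end, in the units of the state.
- ctrl.get_obs(): the state, without advancing time (a new reading comes with each control period).
- ctrl.snapshot(name): name is "scene" or "top" or "wrist"; returns a dict with "color" (384x512x3 uint8, red, green, blue), "camera_matrix" (3x3 intrinsics, pixels), "origin" and "rotation" of the camera in the world; the wrist camera has in their place "hand_eye" (4x4, takes a point from camera to tool coordinates, whose origin is the TCP and whose axes are the flange's). Camera axes: x right, y down, z forward; pixel columns grow to the right and rows downward; lengths in m; the calibration is good to about 2 mm. A picture is of the moment at which its call begins: read the wrist's pose just before it. There is no depth.
- ctrl.close_job(): hands the job in; it is judged then, once.
Trained networks look in a picture, given as the dict that the camera call returned (one of the last four; its "shot" number tells which), for a name from the list of things; names that differ only in an ending like _2 or _b are one class to them, and where a whole thing is asked for, a point or a joint stands for the part that bears it (a point fixed in the world has none). Each returns a list of dicts, best first, with "conf" (0 to 1); they miss things now and then, are a little off and sometimes report something else, mostly with a low value. They report only what shows in the picture. A call takes as long as a camera call. They do not tell look-alikes from the thing itself.
- ctrl.find_in(picture, name): "bbox" ([left, top, width, height] in pixels, round what is visible of it).
The state is a dict: "clock": time; "joint_pos": joint angles; "qvel": joint speeds; "tau": joint torques, N m; "tool_pos": TCP position; "orientation": TCP orientation; "force": force on the tool from outside, world axes, zero at the start; "moment": the same for the moment, N m; "opening": finger opening in m; "gripper_force": force on a finger pad.
Only numpy, scipy, OpenCV 4.12 (cv2) and the standard library are available. Lean on these libraries where they do the work, as an engineer would, in place of code of your own. Each camera call takes 0.05 s, during which the arm holds its last target. There are 200 camera calls.

### The job

The jig plate on the press bed rocks: one of its four feet is low. Press down on the plate's corners with a fingertip, one after another, to find the one that gives, then press that corner's hinged shim down flat and leave the other three shims standing up. Finish with the fingertip pressing firmly down on that same corner of the plate, which no longer gives, and end the program still pressing it; do not lift or shove the plate, and leave the bush, the tools and the other loose parts where they are.

Things in the scene. Friction and masses are not known exactly. Their poses are not given: they have to be found in the camera images.
- bed: steel bed plate of the press fixture, 210 (x) x 330 (y) x 12 mm, fixed to the bench; origin at the centre of its underside, z up, y along its length. It stands at a different place and yaw each time. Bench top is z = 0, bed top 12 mm
- plate: square aluminium jig plate, 170 x 170 x 12 mm, about 1 kg, lying loose and level on four feet, centred on the bed and square to it. Origin at the centre of its underside (41 mm above the bench); top 53 mm above the bench. In the middle a nest block 70 x 56 x 12 mm with a peg and bush, up to 34 mm above the plate. One foot, a different one each time, is 3.5 mm too low
- corner_1 (a point): point on the plate's top at its -x (robot side), +y (left) corner (bed axes), over that foot, 19 mm (x) and 17 mm (y) in from the edges: the place to press. Over the low foot the plate dips about 3 mm under roughly 2 N, then stops hard, and comes back when let go; over the others it does not give. For the final hold press with 5 to 15 N
- shim_1: shim at corner_1: steel leaf 70 x 10 x 5 mm (outer 30 mm, the tab, 20 mm wide), hinged at its origin, a pin 10 mm inside the plate's edge, 22 mm above the bench. Its y points outward (+y of the bed). Its z is upright when the leaf stands up at 46 deg and leans 0.80 rad when the leaf is flat on its stop. A cam nose on it then stands under the plate, 0.3 mm from it, and carries a low corner
- tab_1 (a point): point on the upper face of shim_1's leaf, 50 mm from the pin. Leaf up: 58 mm above the bench, 23 mm outside the plate's edge. Leaf flat: 24.5 mm above the bench, 40 mm outside. Pressed straight down 25 to 32 mm outside the edge (42 to 49 mm from the corner point) the leaf goes flat; it takes 1 to 2 N (friction) and stays as left
- corner_2 (a point): point on the plate's top at its +x (far side), +y (left) corner (bed axes), over that foot, 19 mm (x) and 17 mm (y) in from the edges: the place to press. Over the low foot the plate dips about 3 mm under roughly 2 N, then stops hard, and comes back when let go; over the others it does not give. For the final hold press with 5 to 15 N
- shim_2: shim at corner_2: steel leaf 70 x 10 x 5 mm (outer 30 mm, the tab, 20 mm wide), hinged at its origin, a pin 10 mm inside the plate's edge, 22 mm above the bench. Its y points outward (+y of the bed). Its z is upright when the leaf stands up at 46 deg and leans 0.80 rad when the leaf is flat on its stop. A cam nose on it then stands under the plate, 0.3 mm from it, and carries a low corner
- tab_2 (a point): point on the upper face of shim_2's leaf, 50 mm from the pin. Leaf up: 58 mm above the bench, 23 mm outside the plate's edge. Leaf flat: 24.5 mm above the bench, 40 mm outside. Pressed straight down 25 to 32 mm outside the edge (42 to 49 mm from the corner point) the leaf goes flat; it takes 1 to 2 N (friction) and stays as left
- corner_3 (a point): point on the plate's top at its -x (robot side), -y (right) corner (bed axes), over that foot, 19 mm (x) and 17 mm (y) in from the edges: the place to press. Over the low foot the plate dips about 3 mm under roughly 2 N, then stops hard, and comes back when let go; over the others it does not give. For the final hold press with 5 to 15 N
- shim_3: shim at corner_3: steel leaf 70 x 10 x 5 mm (outer 30 mm, the tab, 20 mm wide), hinged at its origin, a pin 10 mm inside the plate's edge, 22 mm above the bench. Its y points outward (-y of the bed). Its z is upright when the leaf stands up at 46 deg and leans 0.80 rad when the leaf is flat on its stop. A cam nose on it then stands under the plate, 0.3 mm from it, and carries a low corner
- tab_3 (a point): point on the upper face of shim_3's leaf, 50 mm from the pin. Leaf up: 58 mm above the bench, 23 mm outside the plate's edge. Leaf flat: 24.5 mm above the bench, 40 mm outside. Pressed straight down 25 to 32 mm outside the edge (42 to 49 mm from the corner point) the leaf goes flat; it takes 1 to 2 N (friction) and stays as left
- corner_4 (a point): point on the plate's top at its +x (far side), -y (right) corner (bed axes), over that foot, 19 mm (x) and 17 mm (y) in from the edges: the place to press. Over the low foot the plate dips about 3 mm under roughly 2 N, then stops hard, and comes back when let go; over the others it does not give. For the final hold press with 5 to 15 N
- shim_4: shim at corner_4: steel leaf 70 x 10 x 5 mm (outer 30 mm, the tab, 20 mm wide), hinged at its origin, a pin 10 mm inside the plate's edge, 22 mm above the bench. Its y points outward (-y of the bed). Its z is upright when the leaf stands up at 46 deg and leans 0.80 rad when the leaf is flat on its stop. A cam nose on it then stands under the plate, 0.3 mm from it, and carries a low corner
- tab_4 (a point): point on the upper face of shim_4's leaf, 50 mm from the pin. Leaf up: 58 mm above the bench, 23 mm outside the plate's edge. Leaf flat: 24.5 mm above the bench, 40 mm outside. Pressed straight down 25 to 32 mm outside the edge (42 to 49 mm from the corner point) the leaf goes flat; it takes 1 to 2 N (friction) and stays as left
- bush: bystander, leave alone: steel bush, 34 mm outside, 19 mm bore, 22 mm tall, on the jig plate's locating peg; origin at the centre of its underside
- capscrew: bystander, leave alone: cap screw, 46 mm tall, 20 mm head diameter, standing head down on the bed plate between the two left-hand (+y) shims; origin at the centre of its underside
- feeler: bystander, leave alone: feeler gauge case, 14 x 60 x 10 mm, lying on the bed plate between the two right-hand (-y) shims; origin at the centre of its underside
- driver: bystander, leave alone: screwdriver lying on the bench, right
- spanner: bystander, leave alone: open-ended spanner lying on the bench, left
- partsbin: bystander, leave alone: blue open parts bin, 160 x 100 x 75 mm, on the bench, left; origin at the centre of its underside
- greasejar: bystander, leave alone: white jar with a black lid, 54 mm diameter, 62 mm tall, on the bench, right; origin at the centre of its underside
Not all that is in view belongs to the job. There is more than one size of the plate; the job needs the largest.

How it is judged (in metres and radians):
On the way, in this order (a step that is already met when the one before it is completed fails the run):
1. the corner over the low foot is pressed down with the fingers until the plate dips there (more than 2 mm) (contact force between the fingers and plate above 1 N and z of any of corner_1, corner_2, corner_3, corner_4 in the frame of bed below 0.051 m), for 0.05 s.
2. one shim is pressed flat (within 0.06 rad) (angle between any of shim_1, shim_2, shim_3, shim_4's own z axis and vertical above 0.74 rad), for 0.1 s.
At the end, for the whole second after the job is handed in: The fingers press the plate (over 2 N), and the shim there is flat (within 0.06 rad) and carries load (over 1 N); the other shims still stand up (moved under 0.20 rad); no plate corner is over 1.6 mm below level; the plate is at rest (contact force between the fingers and plate above 2 N and ((angle between shim_1's own z axis and vertical above 0.74 rad and contact force between plate and shim_1 above 1 N and angle between each of shim_2, shim_3, shim_4's own z axis and vertical below 0.2 rad) or (angle between shim_2's own z axis and vertical above 0.74 rad and contact force between plate and shim_2 above 1 N and angle between each of shim_1, shim_3, shim_4's own z axis and vertical below 0.2 rad) or (angle between shim_3's own z axis and vertical above 0.74 rad and contact force between plate and shim_3 above 1 N and angle between each of shim_1, shim_2, shim_4's own z axis and vertical below 0.2 rad) or (angle between shim_4's own z axis and vertical above 0.74 rad and contact force between plate and shim_4 above 1 N and angle between each of shim_1, shim_2, shim_3's own z axis and vertical below 0.2 rad)) and z of each of corner_1, corner_2, corner_3, corner_4 in the frame of bed above 0.0514 m and linear speed of plate below 0.02 m/s); the arm keeps its last pose, push and grip.
It fails at once if a second shim is pressed down as well (two shims moved more than 0.3 rad) (angle between each of shim_1, shim_2's own z axis and vertical above 0.3 rad or angle between each of shim_1, shim_3's own z axis and vertical above 0.3 rad or angle between each of shim_1, shim_4's own z axis and vertical above 0.3 rad or angle between each of shim_2, shim_3's own z axis and vertical above 0.3 rad or angle between each of shim_2, shim_4's own z axis and vertical above 0.3 rad or angle between each of shim_3, shim_4's own z axis and vertical above 0.3 rad).
It fails at once if the jig plate is lifted (any corner more than 10 mm up) or shoved more than 12 mm (z of any of corner_1, corner_2, corner_3, corner_4 in the frame of bed above 0.063 m or distance of plate from where it was at the start of the episode above 0.012 m).
It fails at once if a bystander is moved more than 20 mm (distance of any of bush, capscrew, feeler, driver, spanner, partsbin, greasejar from where it was at the start of the episode above 0.02 m).
It also fails if it takes over 54 s, if anything falls off the work surface, if the arm or the gripper's body presses on something with over 40 N, if the wrist force passes 120 N, or if a joint passes its speed limit or range.

## Working session

There is one attempt and no reset: what is moved stays moved. The work goes in short steps, Python scripts to look and compute and a tool call to move; the robot and the scene stay as the last step left them, time stands still between calls to the robot, and variables do not carry over. Pictures are saved under pics/ and viewed, at most 10 in all, crops included, and the job is handed in when it is done.

Besides the shell and the picture viewer there is one more tool, called after ">>>" in YAML: its name, and indented under it one key for each argument. play_rows: Moves the arm, as the interface text tells. Its arguments: {"type":"object","properties":{"commands":{"type":"array","items":{"type":"array","items":{"type":"array","items":{"type":"number"}}}}},"required":["commands"]}

```bash
mkdir -p pics; ls
python3 - <<'E'
from plant import ctrl
import cv2, numpy as np
o=ctrl.get_obs(); print({k:np.round(v,3).tolist() for k,v in o.items()})
for n in ["scene","top"]:
    p=ctrl.snapshot(n); cv2.imwrite(f"pics/{n}.png",p["color"][...,::-1])
    print(n,p["camera_matrix"].tolist(),np.round(p["origin"],4).tolist(),np.round(p["rotation"],4).tolist())
    for k in ["plate","bed","shim_1","bush","tab_1","capscrew","feeler"]:
        print(k,[(np.round(d["bbox"]).tolist(),round(d["conf"],2)) for d in ctrl.find_in(p,k)][:6])
E
```

```text
pics
{'clock': 0.0, 'joint_pos': [90.363, 20.593, 0.633, -0.019, -70.135, -16.505], 'qvel': [0.086, -0.046, -0.057, -0.006, -0.079, 0.003], 'tau': [0.0, -58.272, 29.305, 6.997, 0.007, -0.0], 'tool_pos': [0.188, 0.648, 0.226], 'orientation': [179.903, -0.01, -16.148], 'force': [0.086, 0.164, -0.504], 'moment': [0.031, 0.01, -0.018], 'gripper_force': 0.0, 'opening': 0.088}
scene [[474.40643624086266, 0.0, 254.4178638636262], [0.0, 474.40643624086266, 196.65035603437937], [0.0, 0.0, 1.0]] [1.4311, 0.5344, 0.7965] [-122.985, 0.9257, 118.7561]
plate [([195.0, 163.0, 48.0, 25.0], 0.9), ([228.0, 204.0, 77.0, 52.0], 0.78), ([143.0, 204.0, 56.0, 30.0], 0.76)]
bed [([199.0, 199.0, 138.0, 80.0], 0.86)]
shim_1 [([198.0, 196.0, 140.0, 81.0], 0.61), ([214.0, 223.0, 16.0, 19.0], 0.51), ([294.0, 244.0, 20.0, 14.0], 0.5), ([304.0, 213.0, 19.0, 10.0], 0.39)]
bush [([228.0, 206.0, 77.0, 51.0], 0.73), ([354.0, 286.0, 58.0, 69.0], 0.73), ([264.0, 217.0, 14.0, 8.0], 0.64), ([314.0, 236.0, 3.0, 16.0], 0.38)]
tab_1 [([228.0, 203.0, 78.0, 54.0], 0.69), ([306.0, 214.0, 17.0, 7.0], 0.58), ([232.0, 196.0, 12.0, 13.0], 0.58), ([291.0, 243.0, 22.0, 16.0], 0.38)]
capscrew []
feeler []
top [[497.673508060631, 0.0, 250.6681695199675], [0.0, 497.673508060631, 189.59501592371836], [0.0, 0.0, 1.0]] [0.309, 0.0216, 1.7218] [-173.6142, -0.4886, -91.5082]
plate [([302.0, 229.0, 40.0, 33.0], 0.89), ([293.0, 148.0, 39.0, 42.0], 0.85), ([359.0, 146.0, 19.0, 20.0], 0.72), ([199.0, 150.0, 59.0, 56.0], 0.62)]
bed [([176.0, 139.0, 108.0, 81.0], 0.93)]
shim_1 [([192.0, 162.0, 8.0, 10.0], 0.61), ([193.0, 201.0, 13.0, 6.0], 0.55), ([250.0, 149.0, 12.0, 5.0], 0.42)]
bush [([223.0, 174.0, 12.0, 6.0], 0.39)]
tab_1 [([189.0, 163.0, 10.0, 5.0], 0.61), ([194.0, 199.0, 15.0, 10.0], 0.58), ([262.0, 184.0, 2.0, 10.0], 0.54)]
capscrew []
feeler [([264.0, 172.0, 8.0, 2.0], 0.37)]
```

Run:
```python
import cv2, numpy as np
a=cv2.imread("pics/top.png"); b=cv2.imread("pics/scene.png")
cv2.imwrite("pics/c.png",np.vstack([cv2.resize(a[130:230,160:310],(750,300*5//3),interpolation=2)[:500]]))
```

```text
(no output)
```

View pics/c.png

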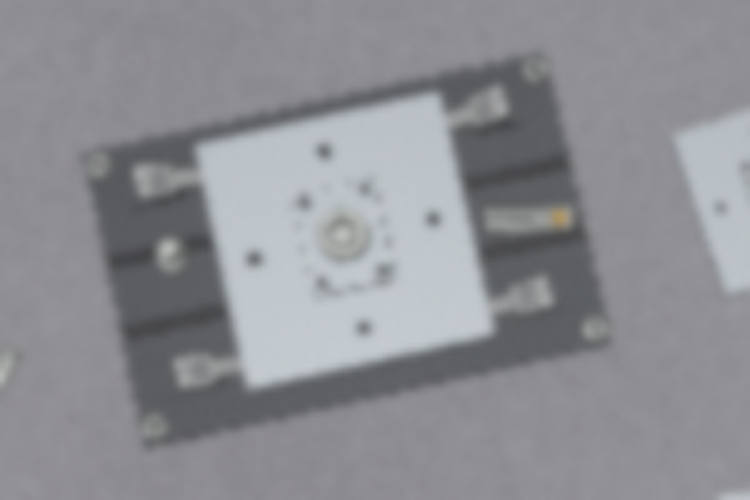

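View pics/scene.png

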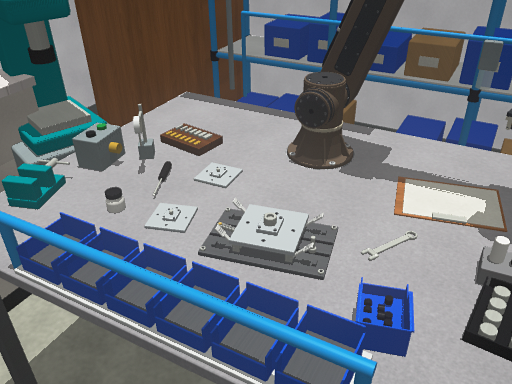

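The top crop shows the large plate, with corners at crop pixels (198,143), (440,93), (493,332) and (247,388). All four shims stand up. The cap screw is left at (170,254) and the feeler right at (530,220). The scene view shows two smaller look-alike plates off the bed.

```bash
cat > h.py <<'E'
import cv2, numpy as np
from scipy.spatial.transform import Rotation as R
def cam(p,o=None):
    K=np.array(p["camera_matrix"])
    if "hand_eye" in p:
        T=np.eye(4);T[:3,:3]=R.from_euler("xyz",o["orientation"],degrees=True).as_matrix();T[:3,3]=o["tool_pos"]
        T=T@np.array(p["hand_eye"]);return K,T[:3,3],T[:3,:3]
    r=np.array(p["rotation"]); 
    return K,np.array(p["origin"]),(R.from_euler("xyz",r,degrees=True).as_matrix() if r.ndim==1 else r)
def back(c,uv,z):
    K,o,r=c; uv=np.atleast_2d(uv); d=np.c_[uv,np.ones(len(uv))]@np.linalg.inv(K).T@r.T
    return o+d*((z-o[2])/d[:,2])[:,None]
def proj(c,P):
    K,o,r=c; q=(np.atleast_2d(P)-o)@r@K.T; return q[:,:2]/q[:,2:]
E
python3 - <<'E'
from h import *; from plant import ctrl
p=ctrl.snapshot("top"); c=cam(p)
uv=np.array([[198,143],[440,93],[493,332],[247,388]])/5+[160,130]-0.4
P=back(c,uv,.053); print(P, P.mean(0))
bd=np.array([[82,152],[545,52],[608,348],[145,448]])/5+[160,130]-0.4
B=back(c,bd,.012); print(B,B.mean(0))
for Q in(P,B):
    d=(Q[0]-Q[1]+Q[3]-Q[2]); print("yaw",np.degrees(np.arctan2(-d[0],d[1])), np.linalg.norm(d)/2)
E
```

```text
[[ 0.60699087  0.17433015  0.053     ]
 [ 0.63741484  0.00917399  0.053     ]
 [ 0.47298528 -0.02234028  0.053     ]
 [ 0.43941507  0.14392872  0.053     ]] [0.53920152 0.07627315 0.053     ]
[[ 0.60997172  0.25871986  0.012     ]
 [ 0.67279121 -0.06529508  0.012     ]
 [ 0.46389802 -0.10247981  0.012     ]
 [ 0.40315819  0.21754936  0.012     ]] [0.53745478 0.07712358 0.012     ]
yaw 10.928627831109221 0.16877343541829076
yaw 10.860189742294745 0.3278946908772472
```

>>> play_rows:
  commands:
    - [[0, 0, 1.1, 49.5, 45.2, -7, 0], [0, 0, 1.1, 49.5, 45.2, -7, 0], [0, 0, 1.1, 49.5, 45.2, -7, 0], [0, 0, 1.1, 49.5, 45.2, -7, 0], [0, 0, 1.1, 49.5, 45.2, -7, 0], [0, 0, 1.1, 49.5, 45.2, -7, 0], [0, 0, 1.1, 49.5, 45.2, -7, 0], [0, 0, 1.1, 49.5, 45.2, -7, 0]]

```text
clock: 1.52
tool_pos: [0.3613, 0.3637, 0.2618]
orientation: [-180.0, 0.0, -73.8]
force: [1.0, -0.1, -0.2]
opening: 0.0398
gripper_force: 0.0
```

```bash
cat >> h.py <<'E'
def togo(o,P,yaw):
    "turn (rad) and shift (cm) in tool axes from measured pose to P, tool down at yaw deg"
    r=R.from_euler("xyz",o["orientation"],degrees=True)
    t=(r.inv()*R.from_euler("xyz",[180,0,yaw],degrees=True)).as_rotvec()
    return np.round(t,3).tolist(),np.round(100*r.inv().apply(np.array(P)-o["tool_pos"]),2).tolist()
E
python3 - <<'E'
from h import *; from plant import ctrl
o=ctrl.get_obs(); print(o["clock"],o["tool_pos"],o["orientation"]); print(togo(o,[.538,.0765,.30],-79.1))
E
```

```text
1.5167 [0.3612898  0.36368438 0.26175631] [-1.79966672e+02  3.46131301e-02 -7.37717884e+01]
([-0.001, 0.001, 0.093], [32.51, -8.94, -3.84])
```

>>> play_rows:
  commands:
    - [[0, 0, 0.093, 32.5, -8.9, -3.8, 0], [0, 0, 0.093, 32.5, -8.9, -3.8, 0], [0, 0, 0.093, 32.5, -8.9, -3.8, 0], [0, 0, 0.093, 32.5, -8.9, -3.8, 0], [0, 0, 0.093, 32.5, -8.9, -3.8, 0], [0, 0, 0.093, 32.5, -8.9, -3.8, 0], [0, 0, 0.093, 32.5, -8.9, -3.8, 0], [0, 0, 0.093, 32.5, -8.9, -3.8, 0]]

```text
clock: 2.18
tool_pos: [0.5363, 0.0823, 0.2992]
orientation: [-179.9, 0.0, -78.8]
force: [0.8, 1.3, 0.2]
opening: 0.0004
gripper_force: 0.0
```

Run:
```python
from h import *; from plant import ctrl
o=ctrl.get_obs(); print(o["clock"],o["tool_pos"],o["orientation"]); print(togo(o,[.538,.0765,.30],-79.1))
p=ctrl.snapshot("wrist");cv2.imwrite("pics/w.png",p["color"][...,::-1]); print(np.round(p["hand_eye"],3).tolist(),p["camera_matrix"])
c=cam(p,o); print(proj(c,[[0.607,.174,.053],[.637,.009,.053],[.473,-.022,.053],[.439,.144,.053]]))
for k in["plate","shim_1","bush"]: print(k,[(np.round(d["bbox"]).tolist(),round(d["conf"],2)) for d in ctrl.find_in(p,k)][:6])
```

```text
2.1833 [0.53630744 0.08225748 0.29924124] [-1.79942544e+02  1.84129694e-02 -7.87618395e+01]
([-0.001, 0.0, 0.006], [0.6, -0.05, -0.08])
[[0.0, -0.952, -0.306, 0.083], [1.0, 0.0, 0.001, 0.0], [-0.0, -0.306, 0.952, -0.158], [0.0, 0.0, 0.0, 1.0]] [[333.43717783   0.         253.42373868]
 [  0.         333.43717783 187.82240851]
 [  0.           0.           1.        ]]
[[186.05273172 209.14925423]
 [179.42678905  72.79716434]
 [324.91331857  74.27395845]
 [317.10305762 211.58407539]]
plate [([179.0, 73.0, 150.0, 142.0], 0.63), ([181.0, 33.0, 24.0, 40.0], 0.28)]
shim_1 [([180.0, 34.0, 24.0, 39.0], 0.86), ([306.0, 32.0, 20.0, 40.0], 0.85), ([240.0, 137.0, 28.0, 30.0], 0.73), ([198.0, 213.0, 16.0, 29.0], 0.67), ([296.0, 211.0, 13.0, 30.0], 0.61)]
bush [([240.0, 134.0, 28.0, 32.0], 0.68)]
```

View pics/w.png

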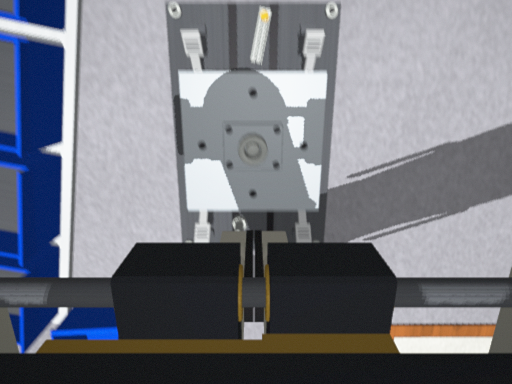

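The wrist view shows the plate with corners near (179,71), (328,71), (321,211) and (187,211), the shims at its four corners and the feeler at (262,35). This agrees with the top-view estimate to within a couple of pixels.

Run:
```python
from h import *; from plant import ctrl
from scipy.optimize import least_squares
pw=[];
o=ctrl.get_obs(); p=ctrl.snapshot("wrist"); t=ctrl.snapshot("top")
L=np.array([[.085,.085],[.085,-.085],[-.085,-.085],[-.085,.085]])
def W(v,z=.053):
    a=np.radians(v[2]); return np.c_[L@np.array([[np.cos(a),np.sin(a)],[-np.sin(a),np.cos(a)]])+v[:2],np.full(4,z)]
S=[]
for q,c,w in((p,cam(p,o),4),(t,cam(t),2)):
    g=cv2.cvtColor(q["color"],cv2.COLOR_RGB2GRAY)
    i=proj(c,W([.538,.0765,10.9])).astype(np.float32)
    s=cv2.cornerSubPix(g,i.reshape(-1,1,2).copy(),(w,w),(-1,-1),(3,50,.01)).reshape(-1,2)
    print(np.round(np.c_[i,s],1).tolist()); S.append((c,s))
    f=least_squares(lambda v:(proj(c,W(v))-s).ravel(),[.538,.0765,10.9],loss="soft_l1"); print(f.x,np.round(f.fun,1))
    B=back(c,s,.053); print(B.mean(0))
f=least_squares(lambda v:np.concatenate([(proj(c,W(v[:3],v[3]))-s).ravel() for c,s in S]),[.538,.0765,10.9,.053],loss="soft_l1",x_scale=[.01,.01,1,.01]); print("joint",f.x)
```

```text
[[186.6999969482422, 210.8000030517578, 187.60000610351562, 211.8000030517578], [178.0, 72.4000015258789, 178.3000030517578, 73.5], [326.6000061035156, 72.80000305175781, 326.70001220703125, 73.19999694824219], [317.5, 211.10000610351562, 318.0, 208.6999969482422]]
[ 0.53736546  0.0768598  11.27795323] [ 0.  -0.2 -0.3 -0.1 -0.1 -0.4  0.4  2.4]
[0.53755818 0.07629725 0.053     ]
[[198.6999969482422, 158.6999969482422, 198.6999969482422, 158.6999969482422], [247.60000610351562, 148.1999969482422, 247.3000030517578, 148.3000030517578], [258.3999938964844, 196.6999969482422, 258.1000061035156, 196.3000030517578], [209.0, 207.5, 209.39999389648438, 207.5]]
[ 0.5383299   0.07668853 11.19138314] [-0.2  0.1  0.1 -0.3  0.4  0.2 -0.3  0. ]
[0.53831033 0.07670149 0.053     ]
joint [ 0.53749711  0.07690596 11.29239086  0.05140323]
```

```bash
cat >> h.py <<'E'
def bed(lx,ly,z,v=(.538,.0768,11.1)):
    a=np.radians(v[2]); return [v[0]+lx*np.cos(a)-ly*np.sin(a),v[1]+lx*np.sin(a)+ly*np.cos(a),z]
def local(P,v=(.538,.0768,11.1)):
    a=np.radians(v[2]); d=np.array(P[:2])-v[:2]; return np.round([d[0]*np.cos(a)+d[1]*np.sin(a),-d[0]*np.sin(a)+d[1]*np.cos(a),P[2]],4).tolist()
E
python3 - <<'E'
from h import *; from plant import ctrl
o=ctrl.get_obs(); print(togo(o,bed(-.066,.068,.06),-78.9),local(o["tool_pos"]),o["force"])
E
```

```text
([0.0, 0.0, 0.002], [-5.99, 6.46, 23.84]) [-0.0012, 0.0082, 0.2984] [-0.2472221   0.17858578 -0.26302447]
```

>>> play_rows:
  commands:
    - [[0, 0, 0.002, -6, 6.5, 5, 0], [0, 0, 0.002, -6, 6.5, 9, 0], [0, 0, 0.002, -6, 6.5, 13, 0], [0, 0, 0.002, -6, 6.5, 17, 0], [0, 0, 0.002, -6, 6.5, 21, 0], [0, 0, 0.002, -6, 6.5, 23.8, 0], [0, 0, 0.002, -6, 6.5, 23.8, 0], [0, 0, 0.002, -6, 6.5, 23.8, 0]]

```text
clock: 3.15
tool_pos: [0.4564, 0.1299, 0.0565]
orientation: [179.6, -0.2, -78.8]
force: [-0.7, -1.1, -0.6]
opening: 0.0002
gripper_force: 0.0
```

>>> play_rows:
  commands:
    - [[0, 0, 0, 0, 0, 0.4, 0], [0, 0, 0, 0, 0, 0.6, 0], [0, 0, 0, 0, 0, 0.7, 0], [0, 0, 0, 0, 0, 0.75, 0], [0, 0, 0, 0, 0, 0.75, 0]]

```text
clock: 3.57
tool_pos: [0.4608, 0.1309, 0.0541]
orientation: [-179.9, 0.1, -78.9]
force: [0.4, -0.7, -0.5]
opening: 0.0005
gripper_force: 0.0
```

Run:
```python
from h import *; from plant import ctrl
o=ctrl.get_obs(); print(local(o["tool_pos"]),o["force"],o["orientation"])
```

```text
[-0.0653, 0.068, 0.0541] [ 0.35274374 -0.67870519 -0.48530504] [-1.79883361e+02  5.71191292e-02 -7.88815763e+01]
```

>>> play_rows:
  commands:
    - [[0, 0, 0, 0, 0, 0.1, 0], [0, 0, 0, 0, 0, 0.2, 0], [0, 0, 0, 0, 0, 0.3, 0], [0, 0, 0, 0, 0, 0.3, 0], [0, 0, 0, 0, 0, 0.3, 0]]

```text
clock: 3.98
tool_pos: [0.4609, 0.1308, 0.053]
orientation: [-179.9, 0.0, -78.8]
force: [-12.0, -0.8, 32.9]
opening: 0.0006
gripper_force: 16.4
```

>>> play_rows:
  commands:
    - [[0, 0, 0, 0, 0, -1.5, 0], [0, 0, 0, 0, -2.5, -1.5, 0], [0, 0, 0, 0, -6, -1.5, 0], [0, 0, 0, 0, -9.5, -1.5, 0], [0, 0, 0, 0, -12.2, -1.5, 0], [0, 0, 0, 0, -13.2, -1.5, 0], [0, 0, 0, 0, -13.2, -0.8, 0], [0, 0, 0, 0, -13.2, -0.5, 0]]

```text
clock: 4.65
tool_pos: [0.589, 0.1553, 0.0539]
orientation: [179.9, -0.0, -79.0]
force: [-0.9, -0.5, -0.9]
opening: 0.0006
gripper_force: 0.0
```

>>> play_rows:
  commands:
    - [[0, 0, 0, 0, 0, 0.1, 0], [0, 0, 0, 0, 0, 0.2, 0], [0, 0, 0, 0, 0, 0.3, 0], [0, 0, 0, 0, 0, 0.4, 0], [0, 0, 0, 0, 0, 0.4, 0]]

```text
clock: 5.07
tool_pos: [0.5886, 0.1553, 0.0532]
orientation: [-180.0, -0.0, -78.8]
force: [-6.3, -2.7, 14.4]
opening: 0.0005
gripper_force: 7.8
```

Run:
```python
from h import *; from plant import ctrl
o=ctrl.get_obs(); print(local(o["tool_pos"]),o["force"],o["orientation"])
```

```text
[0.0648, 0.0673, 0.0532] [-6.26914448 -2.66885266 14.40955918] [-1.79995953e+02 -3.83263912e-02 -7.88246409e+01]
```

>>> play_rows:
  commands:
    - [[0, 0, 0, 0, 0, -1.5, 0], [0, 0, 0, 2.5, 0, -1.5, 0], [0, 0, 0, 6, -0.1, -1.5, 0], [0, 0, 0, 9.5, -0.1, -1.5, 0], [0, 0, 0, 12.5, -0.1, -1.5, 0], [0, 0, 0, 13.6, -0.1, -1.5, 0], [0, 0, 0, 13.6, -0.1, -0.8, 0], [0, 0, 0, 13.6, -0.1, -0.4, 0]]

```text
clock: 5.73
tool_pos: [0.6161, 0.0223, 0.0547]
orientation: [180.0, 0.0, -79.0]
force: [-0.4, -0.0, 0.1]
opening: 0.0004
gripper_force: 0.0
```

>>> play_rows:
  commands:
    - [[0, 0, 0, 0, 0, 0.1, 0], [0, 0, 0, 0, 0, 0.2, 0], [0, 0, 0, 0, 0, 0.3, 0], [0, 0, 0, 0, 0, 0.4, 0], [0, 0, 0, 0, 0, 0.4, 0]]

```text
clock: 6.15
tool_pos: [0.6158, 0.0229, 0.0531]
orientation: [179.9, -0.1, -78.7]
force: [-9.0, -3.9, 20.3]
opening: 0.0008
gripper_force: 10.1
```

Run:
```python
from h import *; from plant import ctrl
o=ctrl.get_obs(); print(local(o["tool_pos"]),o["force"],o["orientation"])
```

```text
[0.066, -0.0678, 0.0531] [-8.98071893 -3.85549272 20.31328267] [ 1.79914476e+02 -8.28344507e-02 -7.87440154e+01]
```

>>> play_rows:
  commands:
    - [[0, 0, 0, 0, 0, -1.5, 0], [0, 0, 0, 0, 2.5, -1.5, 0], [0, 0, 0, 0, 6, -1.5, 0], [0, 0, 0, 0, 9.5, -1.5, 0], [0, 0, 0, 0, 12.2, -1.5, 0], [0, 0, 0, 0, 13.2, -1.5, 0], [0, 0, 0, 0, 13.2, -0.8, 0], [0, 0, 0, 0, 13.2, -0.4, 0]]

```text
clock: 6.82
tool_pos: [0.4879, -0.0017, 0.0551]
orientation: [-179.9, 0.0, -78.8]
force: [0.8, -0.0, -0.4]
opening: 0.0001
gripper_force: 0.0
```

>>> play_rows:
  commands:
    - [[0, 0, 0, 0, 0, 0.1, 0], [0, 0, 0, 0, 0, 0.2, 0], [0, 0, 0, 0, 0, 0.3, 0], [0, 0, 0, 0, 0, 0.4, 0], [0, 0, 0, 0, 0, 0.4, 0]]

```text
clock: 7.23
tool_pos: [0.4881, -0.0026, 0.0508]
orientation: [-180.0, -0.0, -78.9]
force: [0.4, 1.5, 2.6]
opening: 0.0004
gripper_force: 0.7
```

Run:
```python
from h import *; from plant import ctrl
o=ctrl.get_obs(); print(local(o["tool_pos"]),o["force"],o["orientation"])
```

```text
[-0.0643, -0.0683, 0.0508] [0.41027588 1.5450559  2.62759104] [-1.79982043e+02 -1.86082065e-03 -7.88827240e+01]
```

Corner 3 gives: z is 50.8 mm at 2.6 N. I'll press on to its stop.

>>> play_rows:
  commands:
    - [[0, 0, 0, 0, 0, 0.1, 0], [0, 0, 0, 0, 0, 0.1, 0], [0, 0, 0, 0, 0, 0.15, 0], [0, 0, 0, 0, 0, 0.15, 0], [0, 0, 0, 0, 0, 0.15, 0]]

```text
clock: 7.65
tool_pos: [0.4881, -0.0026, 0.0503]
orientation: [-179.9, 0.0, -78.9]
force: [-2.4, 1.7, 9.2]
opening: 0.0007
gripper_force: 4.3
```

>>> play_rows:
  commands:
    - [[0, 0, 0, 0, 0, -2.5, 0], [0, 0, 0, 0, 0, -4, 0], [0, 0, 0, 2.5, 0.1, -4, 0], [0, 0, 0, 4.5, 0.2, -4, 0], [0, 0, 0, 4.5, 0.2, -4, 0], [0, 0, 0, 4.5, 0.2, -3, 0]]

```text
clock: 8.15
tool_pos: [0.4952, -0.048, 0.0806]
orientation: [-179.8, -0.0, -79.0]
force: [0.6, 0.1, -0.3]
opening: 0.0003
gripper_force: 0.0
```

Run:
```python
from h import *; from plant import ctrl
o=ctrl.get_obs(); print(local(o["tool_pos"]),o["force"]); print(togo(o,bed(-.066,-.113,.026),-78.9))
p=ctrl.snapshot("wrist");cv2.imwrite("pics/w2.png",p["color"][...,::-1])
```

```text
[-0.066, -0.1142, 0.0806] [ 0.58358074  0.11005255 -0.34525409]
([-0.003, -0.0, -0.001], [-0.12, 0.01, 5.46])
```

View pics/w2.png

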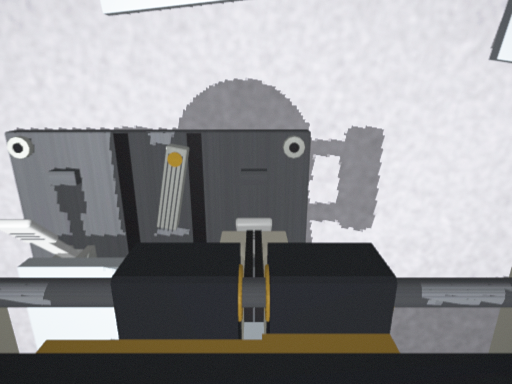

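The fingertip at (254,240) stands centred over the tab at (253,223), and the feeler at (173,190) is well clear. Pressing down.

>>> play_rows:
  commands:
    - [[0, 0, 0, 0, 0, 0.8, 0], [0, 0, 0, -0.1, 0, 1.6, 0], [0, 0, 0, -0.1, 0, 2.4, 0], [0, 0, 0, -0.1, 0, 3.2, 0], [0, 0, 0, -0.1, 0, 4, 0], [0, 0, 0, -0.1, 0, 4.6, 0], [0, 0, 0, -0.1, 0, 5.1, 0], [0, 0, 0, -0.1, 0, 5.3, 0]]

```text
clock: 8.87
tool_pos: [0.4935, -0.0465, 0.0256]
orientation: [179.9, -0.0, -78.9]
force: [-0.3, -1.0, 1.7]
opening: 0.0004
gripper_force: 0.6
```

>>> play_rows:
  commands:
    - [[0, 0, 0, 0, 0, 0.1, 0], [0, 0, 0, 0, 0, 0.2, 0], [0, 0, 0, 0, 0, 0.3, 0], [0, 0, 0, 0, 0, 0.3, 0]]

```text
clock: 9.2
tool_pos: [0.4937, -0.0465, 0.0245]
orientation: [180.0, -0.0, -78.9]
force: [-4.5, 0.2, 11.9]
opening: 0.0006
gripper_force: 6.0
```

>>> play_rows:
  commands:
    - [[0, 0, 0, 0, 0, -2, 0], [0, 0, 0, 0, 0, -4.5, 0], [0, 0, 0, -2, 0, -4.8, 0], [0, 0, 0, -4.4, 0, -4.8, 0], [0, 0, 0, -4.4, 0, -4.8, 0], [0, 0, 0, -4.4, 0, -4, 0], [0, 0, 0, -4.4, 0, -3.5, 0], [0, 0, 0, -4.4, 0, -3.3, 0]]

```text
clock: 9.87
tool_pos: [0.4847, -0.0037, 0.0553]
orientation: [179.9, -0.0, -78.9]
force: [0.8, -0.2, 0.0]
opening: 0.0004
gripper_force: 0.0
```

Run:
```python
from h import *; from plant import ctrl
o=ctrl.get_obs(); print(local(o["tool_pos"]),o["force"]); print(togo(o,bed(-.066,-.068,.053),-78.9))
p=ctrl.snapshot("wrist"); t=ctrl.snapshot("top")
cv2.imwrite("pics/w3.png",np.vstack([p["color"][:290,:,::-1],cv2.resize(t["color"][130:230,160:310,::-1],(512,310))]))
```

```text
[-0.0678, -0.0688, 0.0553] [ 0.78780282 -0.20300483  0.03450996]
([0.002, -0.0, -0.0], [-0.08, -0.18, 0.23])
```

View pics/w3.png

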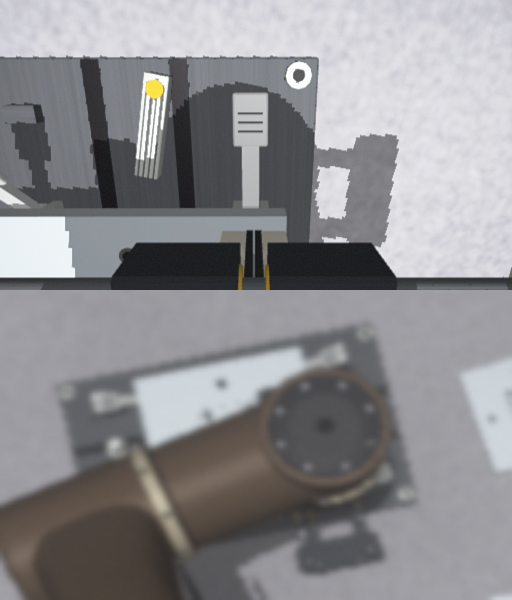

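The shim at corner 3 now lies flat, its tab at (250,120). The feeler is undisturbed at (152,125). Next I press the corner.

>>> play_rows:
  commands:
    - [[0, 0, 0, -0.1, -0.2, 0.1, 0], [0, 0, 0, -0.1, -0.2, 0.2, 0], [0, 0, 0, -0.1, -0.2, 0.3, 0], [0, 0, 0, -0.1, -0.2, 0.35, 0], [0, 0, 0, -0.1, -0.2, 0.35, 0], [0, 0, 0, -0.1, -0.2, 0.35, 0]]

```text
clock: 10.47
tool_pos: [0.4873, -0.0019, 0.0532]
orientation: [-180.0, -0.0, -78.9]
force: [0.6, -1.0, 0.5]
opening: 0.0002
gripper_force: 0.3
```

>>> play_rows:
  commands:
    - [[0, 0, 0, 0, 0, 0.05, 0], [0, 0, 0, 0, 0, 0.1, 0], [0, 0, 0, 0, 0, 0.13, 0], [0, 0, 0, 0, 0, 0.13, 0], [0, 0, 0, 0, 0, 0.13, 0], [0, 0, 0, 0, 0, 0.13, 0]]

```text
clock: 10.97
tool_pos: [0.4873, -0.0019, 0.0526]
orientation: [-180.0, -0.0, -78.9]
force: [-3.3, -1.5, 10.3]
opening: 0.0004
gripper_force: 5.7
```

Run:
```python
from plant import ctrl
for i in range(4): ctrl.snapshot("wrist")
o=ctrl.get_obs(); print(o["force"],o["tool_pos"])
if 5<o["force"][2]<15: print(ctrl.close_job())
```

```text
[-3.67994888 -0.46171023 11.29251753] [ 0.48733468 -0.00190795  0.05264862]
the job is handed in; nothing more can be done
None
```

I handed the job in: corner 3 was the low one, its shim is pressed flat, and the fingertip is still pressing that corner at about 11 N, where it no longer gives; the other shims were not touched, and no result came back.

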